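# Stale tea through the bin flap

### The arm

A 6-joint arm with a two-finger parallel gripper is mounted at the origin on a cart in front of the work surface, level with it; the furniture and walls round the work are solid. World frame = base frame: x ahead of the robot, y to its left, z up, the work surface at z = 0. Lengths are in m, angles in rad, forces in N, time in s.
With the tool pointing down it reaches from about 0.275 to 0.75 m from the base axis. Payload 10.2 kg.
Tool frame: the origin (TCP) lies midway between the tips of the shut fingers; the grasp point (between the pads) lies 19 mm behind it; z points along the fingers, y is the line along which they close (so a half turn about z gives the same grasp; the last joint's range is limited). The gripper opens to 88 mm and grips with 3 to 60 N. Pads are 18 mm wide; open, the fingers measure 123 mm over their backs; the gripper's body (75 mm by 187 mm) begins 45 mm behind the grasp point.
Start: joints at [0.571, 0.313, 1.498, -0, 1.331, -0.223], TCP at [0.368, 0.374, 0.239] pointing down, gripper open.
Joint ranges: [-2.94, 2.94], [-0.97, 2.17], [0.19, 2.56], [-1.23, 4.37], [0.02, 3.11], [-2.88, 2.88]. Speed limits (rad/s): [2.39, 2.39, 3.01, 3.14, 3.14, 3.14].

### API

Orientations are given as a 3x3 rotation matrix whose columns are the frame's x, y, z axes.
In Python, from workcell import manip gives the robot as it stands. The module is installed in compiled form; this text tells all that it offers.
- The arm moves only by the shell command python3 -m jog 'ROWS' [FORCE]. ROWS is JSON, a list of rows, each a list of 7 numbers: the turn, a rotation vector about the tool's x, y, z in rad, then the shift along the tool's x, y, z in m, then the gripper's target within -1 to 1 (fully open at 1, half-way at 0, shut at -1). In form: [[wx, wy, wz, dx, dy, dz, grip], ...]. A call has 1 to 8 rows; each row is the pose to reach, as a shift and turn from the pose commanded when the call began, along the tool's axes at that moment; what a row does not reach only later rows make up. A row lasts 1/8 s, in which the tool goes at most 62.5 mm and 10.7 degrees, less where a joint would pass 70% of its speed; a pose out of reach is approached as far as the arm can. A call with a gripper value outside its range is refused whole. The fingers move at their own pace and stop on an object; FORCE is the grip in N (left out, the last holds). Time passes only in rows, so rows that repeat a pose let the fingers close. It gives the time, the measured TCP pose, the force, the opening and the grip force at its end, in the units of the state.
- manip.get_state(): the state, without advancing time (a new reading comes with each control period).
- manip.get_image(name): name is "side" or "top" or "wrist"; returns a dict with "pixels" (384x512x3 uint8, red, green, blue), "fx", "fy", "cx", "cy" (pixels), "world_to_cam" (4x4, takes a point from world to camera coordinates). Camera axes: x right, y down, z forward; pixel columns grow to the right and rows downward; lengths in m; the calibration is good to about 2 mm. The wrist camera is an equidistant fisheye: a pixel r from the principal point sees the ray r / f radians off the axis. A picture is of the moment at which its call begins. There is no depth.
- manip.close_job(): hands the job in; it is judged then, once.
The state is a dict: "time_s": time; "joint_pos": joint angles; "qvel": joint speeds; "joint_efforts": joint torques, N m; "eef_pos": TCP position; "ee_rot": TCP orientation; "ft_force": force on the tool from outside, world axes, zero at the start; "torque": the same for the moment, N m; "gripper_width": finger opening in m; "finger_force": force on a finger pad.
Only numpy, scipy, OpenCV 4.12 (cv2) and the standard library are available. Lean on these libraries where they do the work, as an engineer would, in place of code of your own. Each camera call takes 0.05 s, during which the arm holds its last target. There are 200 camera calls.

### The job

The tea in the carton has gone stale: throw it away, box and all. Take the carton, hold it upright over the worktop bin and push it down through the sprung flap in the bin's top, keeping hold until more than half of it is inside; then let go and draw back, so that it drops to the bottom and the flap closes behind it.

Things in the scene. Friction and masses are not known exactly. Their poses are not given: they have to be found in the camera images.
- tea_box_center (a point): Tea carton: loose, dark, nearly cubic cardboard box standing upright, 60 (its x) x 67 (its y) x 76 mm tall, about 0.11 kg; left or right of the bin. This point is its centre, 38 mm above its underside; x, y along its sides, z up. Grip it from above across the 60 mm (its x), in its upper half. The round jars and the much smaller matchbox near it are not meant.
- bin_mouth (a point): Centre of the mouth in the top of a fixed white bin, 152 (x) x 180 (y) x 200 mm tall with grey rim, level with the rim's upper face, 200 mm above the worktop; z up. The mouth, filled by a steel flap, is 112 mm along x, 150 along y, and 186 mm deep inside. Put the carton in with its 67 mm along the mouth's x and 60 mm along y, fingers at its y ends.
- bin_flap (a joint): Angle of the steel flap in the bin's mouth: 0 is shut (level, just below the rim), growing as it swings down into the bin, to 1.45 rad. It hinges along the mouth's +x edge, is weakly sprung (under 1 N at the middle opens it), and swings shut by itself when nothing holds it down.

How it is judged:
By the outcome, as a careful person would: the job done as asked, in the order asked, and still so for the second after the job is handed in, with the robot touching nothing.
It also fails if it takes over 45 s, if anything falls off the work surface, if the arm or the gripper's body presses on something with over 40 N, if the wrist force passes 120 N, or if a joint passes its speed limit or range.

## Working session

There is one attempt and no reset: what is moved stays moved. The work goes in short steps, Python scripts to look and compute and a shell command to move; the robot and the scene stay as the last step left them, time stands still between calls to the robot, and variables do not carry over. Pictures are saved under pics/ and viewed, at most 10 in all, crops included, and the job is handed in when it is done.

```bash
mkdir -p pics; python3 - <<'E'
from workcell import manip
import cv2,json
s=manip.get_state()
for k in s: print(k,s[k])
for n in("top","side"):
    d=manip.get_image(n); cv2.imwrite(f"pics/{n}0.png",d["pixels"][:,:,::-1]); print(n,d["fx"],d["fy"],d["cx"],d["cy"],d["world_to_cam"])
E
```

```text
time_s 0.0
joint_pos [ 5.70576860e-01  3.13410051e-01  1.49839475e+00 -5.00779484e-05
  1.33106745e+00 -2.23415053e-01]
qvel [ 1.48427994e-03 -4.20183872e-04 -4.05118803e-04 -5.93231044e-07
  1.08299878e-03 -9.42380958e-04]
joint_efforts [ 8.17953696e-04 -4.02214479e+01 -2.52266049e+01  6.94049033e-02
  3.53255100e-02 -1.19048891e-04]
eef_pos [0.36783251 0.3742451  0.23819747]
ee_rot [[-7.13165528e-01  7.00994883e-01 -1.05062131e-03]
 [ 7.00995631e-01  7.13165191e-01 -7.32072927e-04]
 [ 2.36087174e-04 -1.25857013e-03 -9.99999180e-01]]
ft_force [-0.38660451  0.59609576  0.10929594]
torque [-0.00821915  0.04811404 -0.00082717]
finger_force 0.0
gripper_width 0.0882724076288569
top 498.45380561797487 498.45380561797487 255.97028320007232 191.50881100843853 [[ 0.23886932 -0.97104096 -0.0045724  -0.10131384]
 [-0.86828819 -0.21147993 -0.44872247  0.49532661]
 [ 0.43476092  0.11115619 -0.89365947  1.47355829]
 [ 0.          0.          0.          1.        ]]
side 445.26865176519823 445.26865176519823 260.6067817070083 194.2681882841484 [[-0.88390695  0.46760217 -0.00753101  0.41983474]
 [ 0.41470963  0.77627784 -0.47477219 -0.14297486]
 [-0.21615835 -0.42277762 -0.8800765   1.41296565]
 [ 0.          0.          0.          1.        ]]
```

View pics/top0.png

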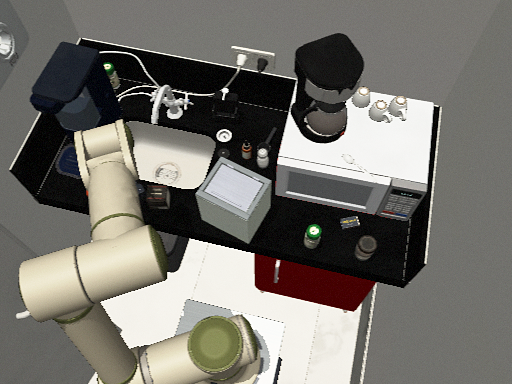

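View pics/side0.png

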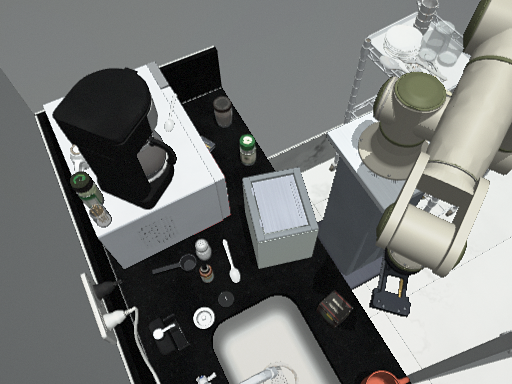

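The carton is the dark box at about side (337,308) and top (157,196). The bin's grey rim is at side (280,203) and top (234,187). I'll enlarge both areas.

```bash
python3 - <<'E'
import cv2,numpy as np
t=cv2.imread("pics/top0.png");s=cv2.imread("pics/side0.png")
def c(im,x,y,w,h,k,g=1): 
    im=cv2.resize(im[y:y+h,x:x+w],None,fx=k,fy=k,interpolation=cv2.INTER_CUBIC)
    return (255*(im/255.)**g).astype(np.uint8)
a=c(s,310,280,50,50,8,.5);b=c(t,135,170,50,50,8,.5)
cv2.imwrite("pics/c1.png",np.hstack([a,b]))
a=c(s,235,160,90,120,4.4);b=c(t,190,150,90,120,4.4)
cv2.imwrite("pics/c2.png",np.hstack([a,b]))
E
```

```text
(no output)
```

View pics/c1.png

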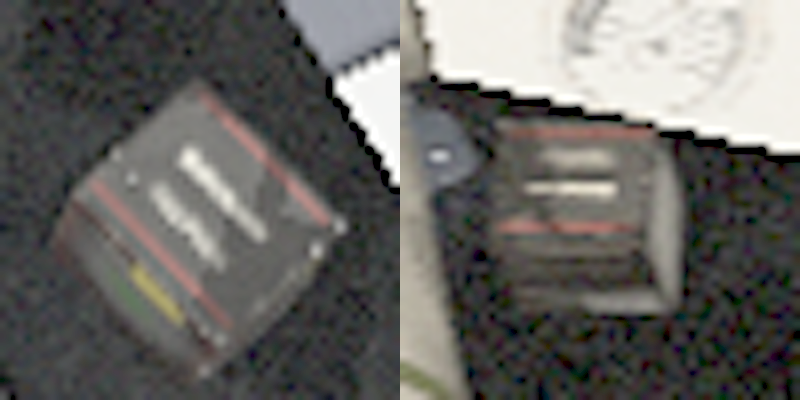

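View pics/c2.png

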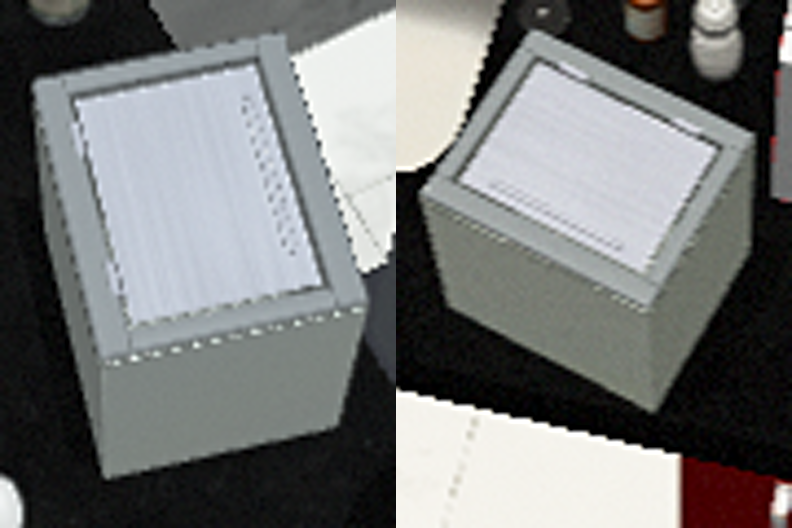

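In c1, the side view (left) has carton top-face corners near (197,82), (345,225), (222,335) and (80,190). The top view (right) has them near (500,122), (658,130), (648,232) and (497,232). In c2 the rim corners are side (35,80), (285,35), (368,298), (103,360) and top (134,30), (359,135), (257,303), (29,190). The flap is shut. Next I'll fit the poses and check them with an overlay.

```bash
cat > h.py <<'E'
import numpy as np
C={"top":(498.4538,255.97,191.51,np.array([[0.23886932,-0.97104096,-0.0045724,-0.10131384],[-0.86828819,-0.21147993,-0.44872247,0.49532661],[0.43476092,0.11115619,-0.89365947,1.47355829]])),
"side":(445.26865,260.607,194.268,np.array([[-0.88390695,0.46760217,-0.00753101,0.41983474],[0.41470963,0.77627784,-0.47477219,-0.14297486],[-0.21615835,-0.42277762,-0.8800765,1.41296565]]))}
def proj(n,P):
    f,cx,cy,M=C[n]; p=np.atleast_2d(P)@M[:,:3].T+M[:,3]; return p[:,:2]/p[:,2:]*f+[cx,cy]
def plane(n,uv,z):
    f,cx,cy,M=C[n]; R=M[:,:3]; c=-R.T@M[:,3]
    d=np.c_[(np.atleast_2d(uv)-[cx,cy])/f,np.ones(len(uv))]@R; return (c+d*((z-c[2])/d[:,2])[:,None])
def rect(x,y,a,lx,ly,z):
    q=np.array([[1,1],[1,-1],[-1,-1],[-1,1]])*[lx/2,ly/2]; c,s=np.cos(a),np.sin(a)
    return np.c_[q@np.array([[c,s],[-s,c]])+[x,y],[z]*4]
E
python3 - <<'E'
from h import *
import cv2
A=lambda l,k,o:(np.array(l)+.5)/k-.5+o
bs=A([(35,80),(285,35),(368,298),(103,360)],4.4,np.array([235,160]))
bt=A([(134,30),(359,135),(257,303),(29,190)],4.4,np.array([190,150]))
cs=A([(197,82),(345,225),(222,335),(80,190)],8,np.array([310,280]))
ct=A([(100,122),(258,130),(248,232),(97,232)],8,np.array([135,170]))
for n,uv,z in(("side",bs,.2),("top",bt,.2),("side",cs,.076),("top",ct,.076)):
    p=plane(n,uv,z)[:,:2]; print(n,p.round(4).tolist(),"ctr",p.mean(0).round(4),"len",np.linalg.norm(np.roll(p,-1,0)-p,axis=1).round(3),"ang",[round(float(np.degrees(np.arctan2(*(e[::-1])))),1) for e in np.roll(p,-1,0)-p])
E
```

```text
side [[0.5137, -0.022], [0.3706, 0.0198], [0.4156, 0.1867], [0.56, 0.1509]] ctr [0.465  0.0838] len [0.149 0.173 0.149 0.179] ang [163.7, 74.9, -13.9, -105.0]
top [[0.5572, 0.147], [0.5129, -0.0268], [0.3737, 0.0106], [0.4182, 0.1824]] ctr [0.4655 0.0783] len [0.179 0.144 0.178 0.143] ang [-104.3, 165.0, 75.5, -14.3]
side [[0.4293, 0.3113], [0.4132, 0.3709], [0.4647, 0.3814], [0.4797, 0.3232]] ctr [0.4467 0.3467] len [0.062 0.053 0.06  0.052] ang [105.2, 11.5, -75.6, -166.7]
top [[0.464, 0.3806], [0.4759, 0.3159], [0.4304, 0.305], [0.4158, 0.3649]] ctr [0.4465 0.3416] len [0.066 0.047 0.062 0.051] ang [-79.6, -166.6, 103.7, 18.0]
```

```bash
cat > ov.py <<'E'
from h import *
import cv2,sys
x,y,a=map(float,sys.argv[1:4])
out=[]
for n,o in(("side",(310,280)),("top",(135,170))):
    im=cv2.imread(f"pics/{n}0.png")[o[1]:o[1]+50,o[0]:o[0]+50]
    im=cv2.resize(im,None,fx=8,fy=8,interpolation=cv2.INTER_CUBIC); im=(255*(im/255.)**.4).astype(np.uint8)
    for z in(0,.076):
        p=(proj(n,rect(x,y,np.radians(a),.06,.067,z))-o+.5)*8
        cv2.polylines(im,[p.astype(np.int32)],True,(0,255,255) if z else (0,255,0),1)
    out.append(im)
cv2.imwrite("pics/"+sys.argv[4],np.hstack(out))
E
python3 ov.py .446 .3445 14.5 ov1.png
```

```text
(no output)
```

View pics/ov1.png

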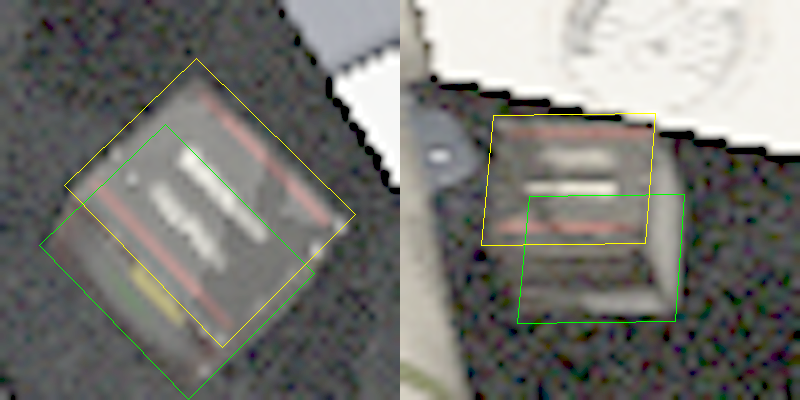

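The overlay fits to about 1 px, so the carton is at roughly (0.446, 0.345) with yaw 14.5°. The bin is at (0.4655, 0.0805) with yaw −14.6°. I'll hover above the carton and check with the wrist camera.

```bash
python3 -m jog '[[0,0,0.14,-0.02,0.01,0.02,1],[0,0,0.28,-0.04,0.02,0.05,1],[0,0,0.42,-0.06,0.03,0.08,1],[0,0,0.541,-0.076,0.034,0.1,1],[0,0,0.541,-0.076,0.034,0.1,1],[0,0,0.541,-0.076,0.034,0.1,1],[0,0,0.541,-0.076,0.034,0.1,1]]' 20
python3 - <<'E'
from h import *
from workcell import manip
import cv2
s=manip.get_state(); print(s["joint_pos"])
d=manip.get_image("wrist"); im=np.ascontiguousarray(d["pixels"][:,:,::-1]); im=(255*(im/255.)**.5).astype(np.uint8)
M=np.array(d["world_to_cam"])
for z in(0,.076):
    P=rect(.446,.3455,np.radians(14.5),.06,.067,z)@M[:3,:3].T+M[:3,3]
    r=np.hypot(P[:,0],P[:,1]); th=np.arctan2(r,P[:,2]); uv=P[:,:2]/r[:,None]*th[:,None]*d["fx"]+[d["cx"],d["cy"]]
    cv2.polylines(im,[uv.astype(np.int32)],True,(0,255,255) if z else (0,255,0),1); print(uv.round())
cv2.imwrite("pics/w1.png",im)
E
```

```text
time_s: 0.98
eef_pos: [0.4459, 0.3459, 0.1398]
ee_rot: [[-0.252, 0.968, 0.001], [0.968, 0.252, 0.001], [0.0, 0.002, -1.0]]
ft_force: [1.0, -1.5, 0.5]
gripper_width: 0.0882
finger_force: 0.0
[4.52241558e-01 4.90123156e-01 1.50988958e+00 9.38796439e-05
 1.14002371e+00 1.97140628e-01]
[[277. 148.]
 [275. 213.]
 [217. 213.]
 [215. 148.]]
[[288. 164.]
 [284. 247.]
 [208. 247.]
 [205. 164.]]
```

View pics/w1.png

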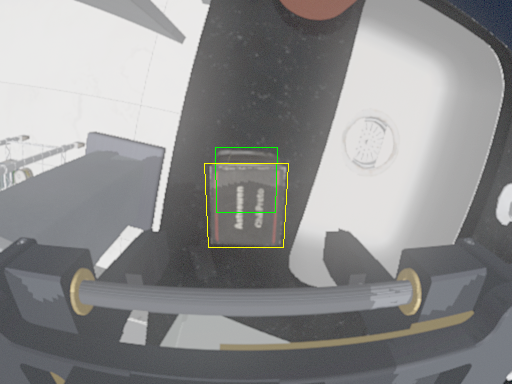

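The wrist view shows the model outline matching the carton closely, from (207,164) to (287,247). I'll descend and grip.

```bash
python3 -m jog '[[0,0,0,0,0,0.04,1],[0,0,0,0,0,0.08,1],[0,0,0,0,0,0.102,1],[0,0,0,0,0,0.102,1],[0,0,0,0,0,0.102,-1],[0,0,0,0,0,0.102,-1],[0,0,0,0,0,0.102,-1],[0,0,0,0,0,0.102,-1]]' 20
python3 -m jog '[[0,0,0,0,0,0,-1],[0,0,0,0,0,0,-1],[0,0,0,0,0,-0.02,-1],[0,0,0,0,0,-0.05,-1],[0,0,0,0,0,-0.05,-1]]'
```

```text
time_s: 2.02
eef_pos: [0.4464, 0.3456, 0.0375]
ee_rot: [[-0.25, 0.968, 0.001], [0.968, 0.25, 0.001], [0.0, 0.001, -1.0]]
ft_force: [-0.6, -0.7, 5.5]
gripper_width: 0.0601
finger_force: 19.9
time_s: 2.65
eef_pos: [0.4469, 0.3458, 0.0882]
ee_rot: [[-0.25, 0.968, 0.003], [0.968, 0.25, 0.002], [0.001, 0.003, -1.0]]
ft_force: [1.1, 0.1, -1.3]
gripper_width: 0.0602
finger_force: 19.9
```

```bash
python3 -m jog '[[0,0,0,0,0,-0.05,-1],[0,0,0,0,0,-0.1,-1],[0,0,0,0,0,-0.15,-1],[0,0,0,0,0,-0.19,-1],[0,0,0,0,0,-0.212,-1],[0,0,0,0,0,-0.212,-1]]' 25
python3 -c "
from h import *
for z in(.2,.25,.3): print(z,plane('side',[(229,208),(196,130)],z).round(3).tolist(),plane('top',[(280,158),(394,183)],z).round(3).tolist())"
```

```text
time_s: 3.4
eef_pos: [0.4464, 0.3455, 0.2985]
ee_rot: [[-0.25, 0.968, 0.001], [0.968, 0.25, 0.0], [0.0, 0.001, -1.0]]
ft_force: [0.4, 0.2, -1.5]
gripper_width: 0.0602
finger_force: 24.9
0.2 [[0.582, 0.039, 0.2], [0.557, -0.216, 0.2]] [[0.596, -0.036, 0.2], [0.592, -0.39, 0.2]]
0.25 [[0.59, 0.063, 0.25], [0.566, -0.179, 0.25]] [[0.567, -0.04, 0.25], [0.563, -0.381, 0.25]]
0.3 [[0.598, 0.087, 0.3], [0.576, -0.141, 0.3]] [[0.537, -0.045, 0.3], [0.534, -0.373, 0.3]]
```

```bash
python3 -m jog '[[0,0,-0.1,-0.02,-0.004,0,-1],[0,0,-0.25,-0.06,-0.012,0,-1],[0,0,-0.4,-0.1,-0.02,0,-1],[0,0,-0.56,-0.14,-0.028,0,-1],[0,0,-0.72,-0.18,-0.036,0,-1],[0,0,-0.88,-0.22,-0.044,0,-1],[0,0,-1.0,-0.25,-0.05,0,-1],[0,0,-1.063,-0.2595,-0.0519,0,-1]]'
python3 -m jog '[[0,0,0,0,0,0,-1],[0,0,0,0,0,0,-1]]'
python3 - <<'E'
from h import *
from workcell import manip
import cv2
s=manip.get_state(); print(s["joint_pos"],s["eef_pos"],s["ee_rot"])
o=[]
for n,(x,y) in(("side",(200,100)),("top",(150,90))):
    d=manip.get_image(n); im=d["pixels"][y:y+180,x:x+130,::-1]
    im=cv2.resize(im,None,fx=3,fy=3,interpolation=cv2.INTER_CUBIC); im=(255*(im/255.)**.6).astype(np.uint8)
    for r in(rect(.4655,.0805,np.radians(-14.6),.112,.15,.2),):
        cv2.polylines(im,[((proj(n,r)-[x,y]+.5)*3).astype(np.int32)],True,(0,0,255),1)
    c=np.array(s["eef_pos"]); 
    for z in (-.037,.039):
        cv2.polylines(im,[((proj(n,rect(c[0],c[1],np.radians(-14.6),.067,.06,c[2]+z))-[x,y]+.5)*3).astype(np.int32)],True,(0,255,0),1)
    o.append(im)
cv2.imwrite("pics/o2.png",np.hstack(o))
E
```

```text
time_s: 4.4
eef_pos: [0.4604, 0.0797, 0.2964]
ee_rot: [[-0.968, 0.251, -0.003], [0.251, 0.968, 0.0], [0.003, -0.001, -1.0]]
ft_force: [-0.2, -0.4, -1.4]
gripper_width: 0.0605
finger_force: 24.9
time_s: 4.65
eef_pos: [0.4605, 0.0816, 0.2977]
ee_rot: [[-0.967, 0.253, -0.002], [0.253, 0.967, 0.0], [0.002, -0.0, -1.0]]
ft_force: [-0.9, 0.5, -1.4]
gripper_width: 0.0599
finger_force: 24.9
[-7.60215247e-02  1.46975343e-01  1.55305374e+00  1.43028387e-04
  1.44325418e+00 -1.39116815e+00] [0.46054268 0.08159338 0.29769245] [[-9.67493163e-01  2.52891625e-01 -1.67495021e-03]
 [ 2.52891533e-01  9.67494599e-01  2.69855707e-04]
 [ 1.68874953e-03 -1.62497175e-04 -9.99998561e-01]]
```

View pics/o2.png

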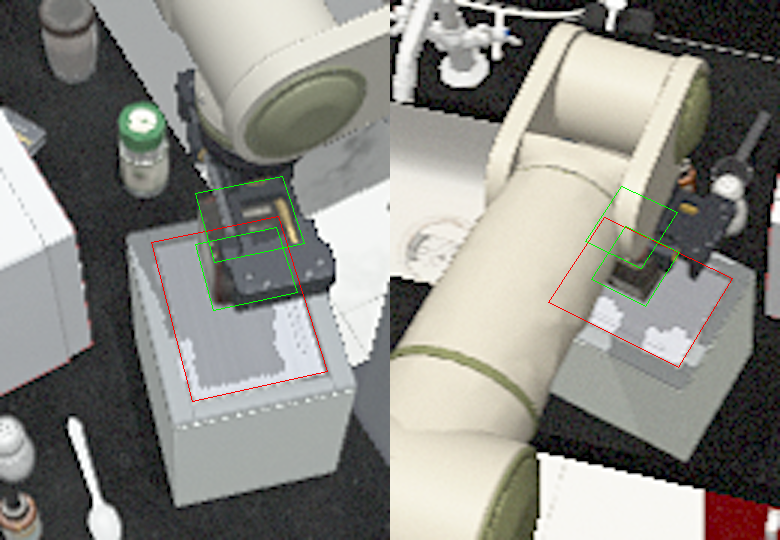

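The carton is upright over the mouth, and the red mouth outline matches the rim opening. I'll push it down through the flap.

```bash
python3 -m jog '[[0,0,0,0,0,0.02,-1],[0,0,0,0,0,0.04,-1],[0,0,0,0,0,0.06,-1],[0,0,0,0,0,0.075,-1],[0,0,0,0,0,0.09,-1],[0,0,0,0,0,0.105,-1],[0,0,0,0,0,0.12,-1],[0,0,0,0,0,0.13,-1]]'
python3 -m jog '[[0,0,0,0,0,0.01,-1],[0,0,0,0,0,0.013,-1],[0,0,0,0,0,0.013,-1],[0,0,0,0,0,0.013,-1]]'
```

```text
time_s: 5.75
eef_pos: [0.4605, 0.0816, 0.168]
ee_rot: [[-0.968, 0.252, -0.001], [0.252, 0.968, 0.0], [0.001, -0.0, -1.0]]
ft_force: [-0.0, -0.8, -0.9]
gripper_width: 0.0605
finger_force: 24.9
time_s: 6.25
eef_pos: [0.4609, 0.0812, 0.156]
ee_rot: [[-0.968, 0.252, 0.0], [0.252, 0.968, -0.0], [-0.0, 0.0, -1.0]]
ft_force: [-0.7, -1.0, -2.2]
gripper_width: 0.0598
finger_force: 24.9
```

```bash
python3 -m jog '[[0,0,0,0,0,0,0.8],[0,0,0,0,0,0,0.8],[0,0,0,0,0,0,0.8],[0,0,0,0,0,0,0.8],[0,0,0,0,0,0,0.8],[0,0,0,0,0,0,0.8]]'
python3 -m jog '[[0,0,0,0,0,-0.02,0.8],[0,0,0,0,0,-0.05,0.8],[0,0,0,0,0,-0.09,0.8],[0,0,0,0,0,-0.13,0.8],[0,0,0,0,0,-0.17,0.8],[0,0,0,0,0,-0.18,0.8],[0,0,0,0,0,-0.18,0.8]]'
python3 -m jog '[[0,0,0,0,0.04,0,0.8],[0,0,0,0,0.1,0,0.8],[0,0,0,0,0.15,0,0.8],[0,0,0,0,0.2,0,0.8],[0,0,0,0,0.22,0,0.8],[0,0,0,0,0.22,0,0.8],[0,0,0,0,0.22,0,0.8],[0,0,0,0,0.22,0,0.8]]'
python3 - <<'E'
from workcell import manip
import cv2,numpy as np
o=[]
for n,(x,y) in(("side",(200,110)),("top",(150,90))):
    im=manip.get_image(n)["pixels"][y:y+180,x:x+130,::-1]
    o.append(cv2.resize(im,None,fx=3,fy=3,interpolation=cv2.INTER_CUBIC))
cv2.imwrite("pics/o3.png",np.hstack(o))
E
```

```text
time_s: 7.0
eef_pos: [0.4608, 0.0812, 0.1557]
ee_rot: [[-0.968, 0.252, 0.0], [0.252, 0.968, -0.0], [-0.0, 0.0, -1.0]]
ft_force: [-0.2, 0.2, 0.2]
gripper_width: 0.0792
finger_force: 0.2
time_s: 7.88
eef_pos: [0.4607, 0.0811, 0.3352]
ee_rot: [[-0.968, 0.252, -0.0], [0.252, 0.968, -0.0], [0.0, -0.0, -1.0]]
ft_force: [0.6, 0.9, 0.5]
gripper_width: 0.0796
finger_force: 0.0
time_s: 8.88
eef_pos: [0.5162, 0.2931, 0.3358]
ee_rot: [[-0.967, 0.253, -0.0], [0.253, 0.967, -0.0], [0.0, -0.0, -1.0]]
ft_force: [-0.2, 0.6, -1.0]
gripper_width: 0.0792
finger_force: 0.0
```

View pics/o3.png

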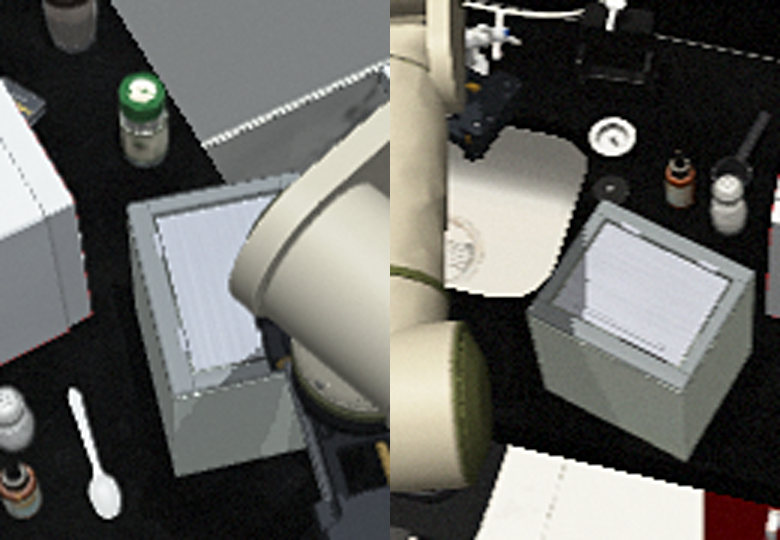

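The flap is level and shut, with only the arm's shadow across the left corner at about (570,300). The carton is gone from view and the gripper is clear and empty.

```bash
python3 -c "
from workcell import manip
print(manip.close_job())"
```

```text
the job is handed in; nothing more can be done
None
```

The tea carton was pushed upright through the flap, held until more than half of it was inside, then released; the last pictures show the flap shut and the gripper empty and clear, and the job is handed in (about 9 s on the clock).

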